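Nest the sample cups and raise them with the cam lever

TASK

Nest the two loose aluminium cups, one after the other, into the cup that stands on the cam lift table, so that all three make one upright stack; set them in, do not drop them. Then turn the cam lever up to the point of highest lift, where the lever stands straight up, and hold it there: a spring pulls it back, so the program finishes with the gripper still holding the lever. Leave the other things on the bench alone.

Things in the scene. Friction and masses are not known exactly. Their poses are not given: they have to be found in the camera images.
- cup_seated: upright tapered aluminium cup, standing from the start in the low collar on the lift table. All three are equal: 60 mm tall, outer diameter 34 mm at the foot, 56 at the rim, wall 2.5, inner floor 30 mm up (solid below), about 0.12 kg. Set into another it stands on that one's floor, 30 mm higher, and sticks out 30 mm above its rim; 3 mm play. Origin: centre of the underside, z up
- cup_a: upright tapered aluminium cup, loose on the bench. All three are equal: 60 mm tall, outer diameter 34 mm at the foot, 56 at the rim, wall 2.5, inner floor 30 mm up (solid below), about 0.12 kg. Set into another it stands on that one's floor, 30 mm higher, and sticks out 30 mm above its rim; 3 mm play. Origin: centre of the underside, z up
- cup_b: upright tapered aluminium cup, loose on the bench (either loose cup may go in first). All three are equal: 60 mm tall, outer diameter 34 mm at the foot, 56 at the rim, wall 2.5, inner floor 30 mm up (solid below), about 0.12 kg. Set into another it stands on that one's floor, 30 mm higher, and sticks out 30 mm above its rim; 3 mm play. Origin: centre of the underside, z up
- fixture: cam lift table, bolted down: steel foot plate 140 mm (x) by 120 (y) by 12, grey block on it, on top an aluminium lift table 110 by 120 mm that only moves up and down. Origin: underside of the plate, below the seat. y = direction of the lever's axis; arm and cam are on its +y side; at rest the arm points to its -x. Yaw up to 0.35 rad either way
- seat (a point): centre of the seat on the lift table's top face (where the seated cup stands), 75 mm above the bench with the lever down, 87 mm at full lift; around it a fixed collar 5 mm high, inner diameter 40 mm, outer 50 mm
- cam_lever (a joint): 0 = down at its stop, arm level, pointing to the fixture's -x (to the robot); grows as the handle swings up; 1.57 = arm straight up, highest lift; beyond, to 2.3, the handle goes over to +x and the table sinks again. Lift = 12 mm x sine. A damped spring pulls it back to 0 always: 2 N at the handle at first, 4 N at the top, plus a little for the load
- lever_handle (a point): round black handle bar on the lever's end, diameter 14 mm, level, along the fixture's y, free from 35 mm on the fixture's side to 28 mm on the outer side of its origin. Fixed to the flat steel arm, so it turns in the grip. Origin: on the bar's axis, 110 mm to +y of the seat's middle, 100 mm from the lever's axis; 45 mm above the bench at angle 0, 145 at 1.57
- cam_axis (a point): point on the lever's fixed turning axis, 45 mm above the bench, in the plane in which the handle's origin moves; the handle's origin goes round it at radius 100 mm
- slot_block: a bystander, to be left alone: steel slotted block 40 by 50 by 38 mm, origin under its centre
- pin_jar: a bystander, to be left alone: clear jar with black cap, diameter 48 mm, height 60 mm, origin under its centre
- loupe: a bystander, to be left alone: black loupe, diameter 38 mm, height 40 mm, origin under its centre

How it is judged:
On the way, in this order (a step that is already met when the one before it is completed fails the run):
1. both loose cups are nested in the seated cup, one upright stack, let go, with the lever still down (horizontal distance between cup_seated and seat below 0.006 m and z of cup_seated in the frame of seat below 0.004 m and ((horizontal distance between cup_a and cup_seated below 0.007 m and z of cup_a in the frame of cup_seated between 0.027 and 0.033 m and horizontal distance between cup_b and cup_a below 0.007 m and z of cup_b in the frame of cup_a between 0.027 and 0.033 m) or (horizontal distance between cup_b and cup_seated below 0.007 m and z of cup_b in the frame of cup_seated between 0.027 and 0.033 m and horizontal distance between cup_a and cup_b below 0.007 m and z of cup_a in the frame of cup_b between 0.027 and 0.033 m)) and angle between each of cup_seated, cup_a, cup_b's own z axis and vertical below 0.1 rad and contact force between the fingers and cup_seated below 0.1 N and contact force between the fingers and cup_a below 0.1 N and contact force between the fingers and cup_b below 0.1 N and value of joint cam_lever below 0.5 rad), for 0.2 s.
2. the lever is held by the fingers at the point of highest lift (height (world z) of seat above 0.085 m and value of joint cam_lever between 1.4208 and 1.7208 rad and contact force between the fingers and cam_lever above 1 N), for 0.3 s.
At the end, for the whole second after the job is handed in: Seat over 85 mm up, lever at rest within 0.15 rad of straight up, fingers on the lever with over 1 N. Cups at rest, let go, tilt under 0.1: the lowest within 6 mm of the seat centre, down on it, each upper one on the floor of the next (30 +/- 3 mm up), within 7 mm of its axis (all of step 2 and horizontal distance between cup_seated and seat below 0.006 m and z of cup_seated in the frame of seat below 0.004 m and ((horizontal distance between cup_a and cup_seated below 0.007 m and z of cup_a in the frame of cup_seated between 0.027 and 0.033 m and horizontal distance between cup_b and cup_a below 0.007 m and z of cup_b in the frame of cup_a between 0.027 and 0.033 m) or (horizontal distance between cup_b and cup_seated below 0.007 m and z of cup_b in the frame of cup_seated between 0.027 and 0.033 m and horizontal distance between cup_a and cup_b below 0.007 m and z of cup_a in the frame of cup_b between 0.027 and 0.033 m)) and angle between each of cup_seated, cup_a, cup_b's own z axis and vertical below 0.1 rad and contact force between the fingers and cup_seated below 0.1 N and contact force between the fingers and cup_a below 0.1 N and contact force between the fingers and cup_b below 0.1 N and velocity of joint cam_lever between -0.1 and 0.1 rad/s and linear speed of each of cup_seated, cup_a, cup_b below 0.05 m/s); the arm keeps its last pose, push and grip.
It fails at once if a bystander is moved by more than 20 mm (distance of any of slot_block, pin_jar, loupe from where it was at the start of the episode above 0.02 m).
It fails at once if a cup is dropped (falls freely from more than about 40 mm) or flung ((linear speed of cup_a above 0.9 m/s and contact force between the fingers and cup_a below 0.05 N) or (linear speed of cup_b above 0.9 m/s and contact force between the fingers and cup_b below 0.05 N) or (linear speed of cup_seated above 0.9 m/s and contact force between the fingers and cup_seated below 0.05 N)).
It also fails if it takes over 72 s, if anything falls off the work surface, if the arm or the gripper's body presses on something with over 40 N, if the wrist force passes 120 N, or if a joint passes its speed limit or range.

ROBOT

A 6-joint arm with a two-finger parallel gripper is mounted at the origin on the work surface. World frame = base frame: x ahead of the robot, y to its left, z up, the work surface at z = 0. Lengths are in m, angles in rad, forces in N, time in s.
With the tool pointing down it reaches from about 0.35 to 0.775 m from the base axis. Payload 7.3 kg.
Tool frame: the origin (TCP) lies midway between the tips of the shut fingers; the grasp point (between the pads) lies 19 mm behind it (r.grip_depth is the distance from the TCP to the grasp point, in m); z points along the fingers, y is the line along which they close (so a half turn about z gives the same grasp; the last joint's range is limited). The gripper opens to 92 mm and grips with 3 to 60 N. Pads are 19 mm wide; open, the fingers measure 130 mm over their backs; the gripper's body (75 mm by 190 mm) begins 47 mm behind the grasp point.
Start: joints at [1.064, 0.342, 1.524, -0, 1.275, -0.146], TCP at [0.185, 0.491, 0.227] pointing down, gripper open.
Joint ranges: [-2.53, 2.53], [-0.77, 2.02], [0.04, 2.7], [-1, 4.14], [0.28, 2.66], [-3.11, 3.11]. Speed limits (rad/s): [2.57, 2.57, 3.14, 3.14, 3.14, 3.14].

INTERFACE

Orientations are given as a unit quaternion [w, x, y, z].
In Python, from workcell import r gives the robot as it stands.
- The arm moves only by the tool drive_effector, called as name([rows], argument=value, ...), one row to a line, values as JSON. Schema: {"type":"object","properties":{"deltas":{"type":"array","items":{"type":"array","items":{"type":"number"},"minItems":5,"maxItems":5},"minItems":1,"maxItems":10},"squeeze":{"type":"number"},"only":{"type":"string"},"quiet":{"type":"boolean"},"lines":{"type":"string"}},"required":["deltas"],"additionalProperties":false}. deltas is a list of rows, 1 to 10 of them, each of 5 numbers: the opening from 0.0 (shut) to 1.0 (fully open), then dx, dy, dz in units of 20 mm, then a turn about the tool's z in rad; each row is the pose to reach, as a shift and turn from the pose commanded when the call began, along the tool's axes at that moment; what a row does not reach only later rows make up. A row lasts 1/8 s, in which the tool goes at most 0.0625 m and 0.188 rad, less where a joint would pass 70% of its speed; a pose out of reach is approached as far as the arm can. The fingers move at their own pace and stop on an object; squeeze is the grip in N (left out, the last holds). Time passes only in rows, so rows that do not move let the fingers close. The tool returns the time, the measured TCP pose, the force, the opening and the grip force at its end. only (a regular expression) keeps the lines of the reply that match it, lines (a string "A,B") keeps lines A to B, and quiet returns only ok. Input that does not fit is refused with a message, and nothing moves.
- r.observe(): the state, without advancing time (a new reading comes with each control period).
- r.read_camera(name): name is "scene" or "top" or "wrist"; returns the picture (480x640x3 uint8, blue, green, red); there is no depth.
- r.camera_model(name): a dict with "intrinsics" (3x3 intrinsics, pixels), "cam_to_world" (4x4, takes a point from camera to world coordinates); the wrist camera has in their place "hand_eye" (4x4, takes a point from camera to tool coordinates, whose origin is the TCP and whose axes are the flange's). Camera axes: x right, y up, looking along -z (the intrinsics and any distortion apply to the point x, -y, -z); pixel columns grow to the right and rows downward; lengths in m; the calibration is good to about 2 mm. A picture is of the moment at which its call begins: read the wrist's pose just before it. camera_model takes no time and is no camera call.
- r.close_job(): hands the job in; it is judged then, once.
The state is a dict: "t": time; "joints": joint angles; "qd": joint speeds; "joint_torque": joint torques, N m; "ee_pos": TCP position; "orientation": TCP orientation; "ft_force": force on the tool from outside, world axes, zero at the start; "torque": the same for the moment, N m; "grip_width": opening from 0.0 (shut) to 1.0 (fully open); "gripper_force": force on a finger pad.
Only numpy, scipy, OpenCV 4.12 (cv2) and the standard library are available. Lean on these libraries where they do the work, as an engineer would, in place of code of your own. Each camera call takes 0.05 s, during which the arm holds its last target. There are 200 camera calls.

## Working session

There is one attempt and no reset: what is moved stays moved. The work goes in short steps, Python scripts to look and compute and a tool call to move; the robot and the scene stay as the last step left them, time stands still between calls to the robot, and variables do not carry over. Pictures are saved under pics/ and viewed, at most 10 in all, crops included, and the job is handed in when it is done.

```bash
ls; mkdir -p pics; python3 - <<'E'
from workcell import r
import cv2,numpy as np
np.set_printoptions(precision=4,suppress=True)
for n in ["scene","top","wrist"]:
    m=r.camera_model(n); print(n,{k:(np.array(v).round(4).tolist() if not isinstance(v,str) else v) for k,v in m.items()})
o=r.observe(); print(o)
for n in ["scene","top"]:
    cv2.imwrite(f"pics/{n}0.png",r.read_camera(n))
E
```

```text
pics
workcell.py
scene {'intrinsics': [[541.722, 0.0, 306.4249], [0.0, 541.722, 247.657], [0.0, 0.0, 1.0]], 'cam_to_world': [[0.8132, -0.3104, 0.4924, 1.2156], [0.582, 0.4465, -0.6797, -0.813], [-0.0089, 0.8392, 0.5437, 0.7864], [0.0, 0.0, 0.0, 1.0]]}
top {'intrinsics': [[437.1147, 0.0, 317.5698], [0.0, 437.1147, 241.4277], [0.0, 0.0, 1.0]], 'cam_to_world': [[0.0044, 0.9961, -0.0877, 0.4731], [-0.9998, 0.0063, 0.0208, 0.072], [0.0212, 0.0876, 0.9959, 1.0634], [0.0, 0.0, 0.0, 1.0]]}
wrist {'intrinsics': [[345.4098, 0.0, 318.7285], [0.0, 345.4098, 245.0865], [0.0, 0.0, 1.0]], 'hand_eye': [[0.0001, 0.9671, 0.2544, 0.0672], [1.0, -0.0002, 0.0004, 0.0012], [0.0004, 0.2544, -0.9671, -0.1577], [0.0, 0.0, 0.0, 1.0]]}
{'t': 0.0, 'joints': array([ 1.064 ,  0.3427,  1.525 ,  0.    ,  1.2754, -0.146 ]), 'qd': array([ 0.001 , -0.0002, -0.0005,  0.0002,  0.0016, -0.0014]), 'joint_torque': array([ -0.0003, -43.1235, -24.422 ,   0.0718,   0.0561,  -0.0002]), 'ee_pos': array([0.1851, 0.4908, 0.226 ]), 'orientation': array([-0.0003,  0.1794,  0.9838, -0.0007]), 'ft_force': array([-0.3741,  0.3507,  0.1161]), 'torque': array([-0.0065, -0.0001, -0.0173]), 'gripper_force': 0.0, 'grip_width': 0.9981150147699673}
```

View pics/scene0.png

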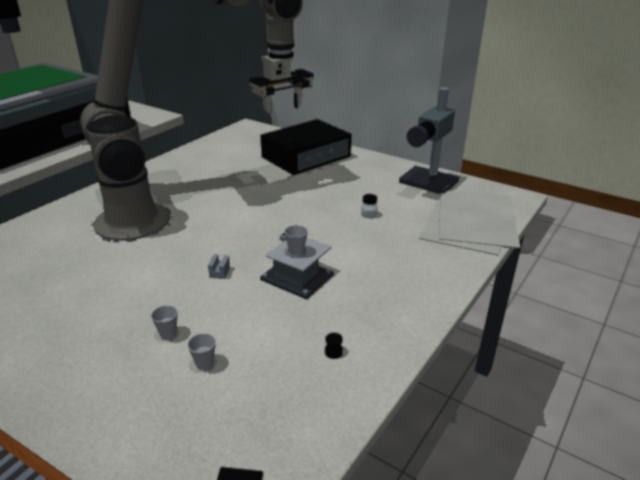

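View pics/top0.png

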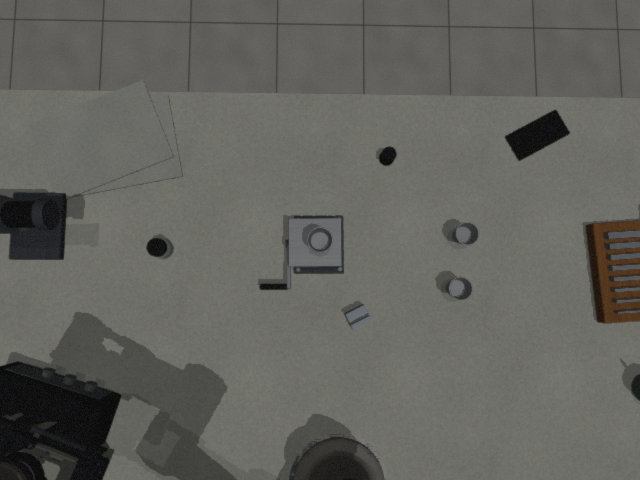

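The scene view shows the loose cups at about (166,323) and (203,352), and the fixture with its cup at (296,240). The top view shows the loose cups at (463,233) and (457,287), the seated cup at (319,239) and the handle bar at (273,284). I'll enlarge both views.

```bash
cat > h.py <<'E'
import cv2,numpy as np
from workcell import r
np.set_printoptions(precision=4,suppress=True)
def ray(n,uv,T=None):
    m=r.camera_model(n);K=np.array(m["intrinsics"]);T=np.array(m["cam_to_world"]) if T is None else T
    d=np.linalg.inv(K)@[uv[0],uv[1],1];d=T[:3,:3]@[d[0],-d[1],-d[2]]
    return T[:3,3],d/np.linalg.norm(d)
def atz(n,uv,z,T=None):
    o,d=ray(n,uv,T);return o+d*(z-o[2])/d[2]
def tri(rays):
    A=0;b=0
    for o,d in rays:
        P=np.eye(3)-np.outer(d,d);A=A+P;b=b+P@o
    x=np.linalg.solve(A,b);return x,[np.linalg.norm((np.eye(3)-np.outer(d,d))@(x-o)) for o,d in rays]
def Rq(q):
    from scipy.spatial.transform import Rotation
    return Rotation.from_quat([q[1],q[2],q[3],q[0]]).as_matrix()
def wristT():
    o=r.observe();T=np.eye(4);T[:3,:3]=Rq(o["orientation"]);T[:3,3]=o["ee_pos"]
    return T@np.array(r.camera_model("wrist")["hand_eye"])
def proj(n,p,T=None):
    m=r.camera_model(n);K=np.array(m["intrinsics"]);T=np.array(m["cam_to_world"]) if T is None else T
    c=np.linalg.inv(T)@np.r_[p,1];u=K@[c[0],-c[1],-c[2]];return u[:2]/u[2]
E
python3 - <<'E'
import cv2,numpy as np
t=cv2.imread("pics/top0.png");s=cv2.imread("pics/scene0.png")
def z(im,x,y,w,h,k):
    c=cv2.resize(im[y:y+h,x:x+w],None,fx=k,fy=k,interpolation=cv2.INTER_CUBIC)
    c=np.clip(c.astype(float)*1.7,0,255).astype(np.uint8)
    for i in range(0,w,10):
        cv2.line(c,(i*k,0),(i*k,6 if i%50 else 14),(0,0,255),1)
        cv2.putText(c,str(x+i),(i*k,22),0,.35,(0,0,255),1)
    for j in range(0,h,10):
        cv2.line(c,(0,j*k),(6,j*k),(0,0,255),1);cv2.putText(c,str(y+j),(8,j*k+4),0,.35,(0,0,255),1)
    return c
a=z(t,430,210,66,100,6);b=z(t,250,210,100,100,4)
cv2.imwrite("pics/zt.png",np.hstack([a,np.vstack([b,np.zeros((200,400,3),np.uint8)])]))
a=z(s,145,295,80,80,5);b=z(s,255,220,80,80,5)
cv2.imwrite("pics/zs.png",np.hstack([a,b]))
E
```

```text
(no output)
```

View pics/zt.png

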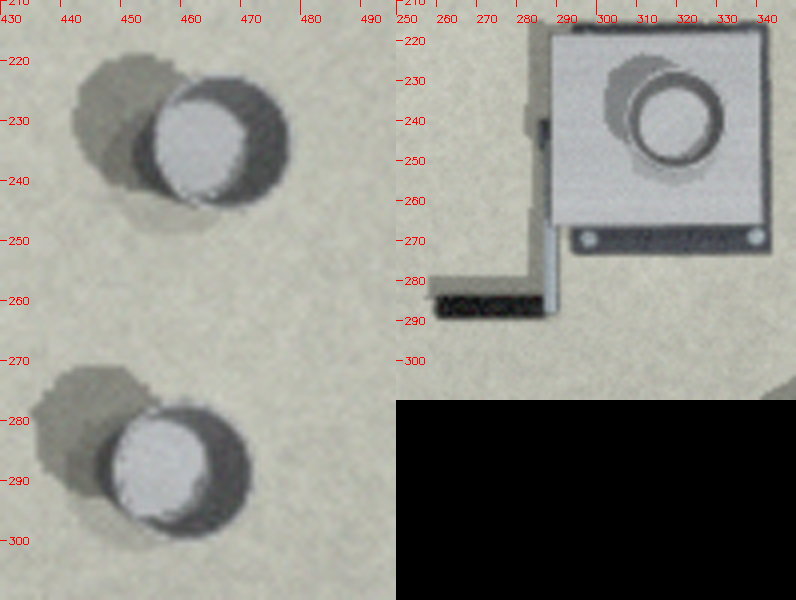

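View pics/zs.png

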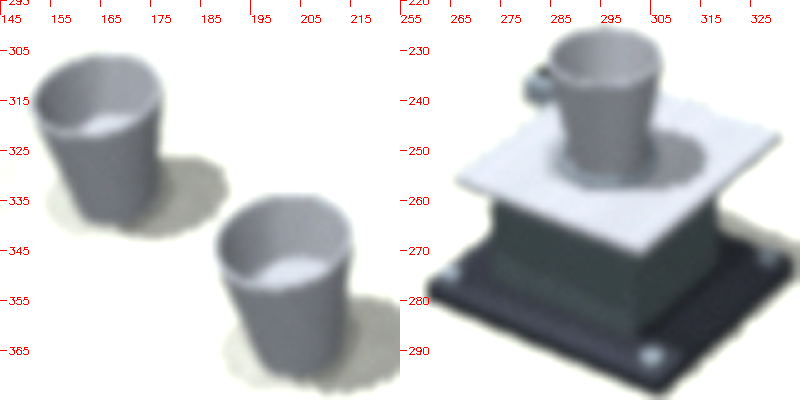

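Enlarged top view: the rims are centred at about (466.6,233.5), (460.3,288.2) and, for the seated cup, (320.2,239.8). The handle bar runs from (259.5,286.5) to (287,286.5), and the fixture yaw is close to 0. Enlarged scene view: the rims are centred at about (201.7,343), (164.5,313.8) and (296.2,231.3).

```bash
python3 - <<'E'
from h import *
for t,s in [((466.6,233.5),(201.7,343)),((460.3,288.2),(164.5,313.8)),((320.2,239.8),(296.2,231.3))]:
    print(tri([ray("top",t),ray("scene",s)]),atz("top",t,.06),atz("scene",s,.06))
print("seated",atz("top",(320.2,239.8),.135),atz("scene",(296.2,231.3),.135))
for p in [(259.5,286.5),(287,286.5)]: print(atz("top",p,.045))
for p in [(288.5,218),(288.5,266.5),(341,266),(340,217)]: print(atz("top",p,.075))
for p in [(352,315),(157,247),(388,156)]: print("by",atz("top",p,.03))
E
```

```text
(array([ 0.5837, -0.296 ,  0.0554]), [np.float64(0.0015123474441291209), np.float64(0.001512347444129156)]) [ 0.5822 -0.2954  0.06  ] [ 0.589  -0.2984  0.06  ]
(array([ 0.4567, -0.2777,  0.056 ]), [np.float64(0.0017353230058383398), np.float64(0.0017353230058382264)]) [ 0.4556 -0.2776  0.06  ] [ 0.4625 -0.2797  0.06  ]
(array([0.5603, 0.0482, 0.1311]), [np.float64(0.0019813470372135275), np.float64(0.001981347037213405)]) [0.5653 0.0451 0.06  ] [0.4908 0.1432 0.06  ]
seated [0.5584 0.0471 0.135 ] [0.5656 0.0445 0.135 ]
[0.4573 0.1846 0.045 ]
[0.4576 0.1211 0.045 ]
[0.6133 0.1179 0.075 ]
[0.503  0.1168 0.075 ]
[ 0.5047 -0.0018  0.075 ]
[0.6165 0.0005 0.075 ]
by [ 0.3916 -0.0309  0.03  ]
by [0.5486 0.4283 0.03  ]
by [ 0.773  -0.1193  0.03  ]
```

The manual's scale: shifts go in units of 20 mm. Converting my numbers, -0.024 m is -1.2, -0.39 m is -19.5.

drive_effector([
  [1,-2.5,-2.5,0,0.15],
  [1,-5,-5,0,0.3],
  [1,-7,-7.25,0,0.45],
  [1,-9,-9.5,0,0.6],
  [1,-11,-11.5,0,0.75],
  [1,-13,-13.5,0,0.9],
  [1,-15,-15.5,0,1.05],
  [1,-17,-17.5,-0.5,1.2095],
  [1,-19,-19.5,-1,1.2095],
  [1,-19,-19.5,-1.2,1.2095],
], squeeze=30)

```text
t: 1.35
ee_pos: [0.4043, -0.0109, 0.2508]
orientation: [0.0, 0.709, 0.705, -0.0]
ft_force: [-0.4, 0.1, -0.5]
grip_width: 1.003
gripper_force: 0.0
```

drive_effector([
  [1,-2.5,1,0,0],
  [1,-5,2,0,0],
  [1,-7.5,3,0,0],
  [1,-10,4,0,0],
  [1,-12.5,5,0,0],
  [1,-13.8,5.8,0,0],
  [1,-13.8,5.8,0,0],
  [1,-13.8,5.8,0,0],
])

```text
t: 2.35
ee_pos: [0.5191, -0.2821, 0.2503]
orientation: [-0.001, 0.707, 0.708, 0.0]
ft_force: [0.0, 0.5, -0.0]
grip_width: 1.001
gripper_force: 0.0
```

```bash
python3 - <<'E'
from h import *
T=wristT();im=r.read_camera("wrist");cv2.imwrite("pics/w0.png",im);np.save("w0.npy",T)
print(r.observe()["ee_pos"])
for c in [(.5837,-.296),(.4567,-.2777)]:
    print(proj("wrist",(*c,.06),T))
E
```

```text
[ 0.5191 -0.2821  0.2507]
[380.0159 237.2833]
[256.6071 219.6223]
```

View pics/w0.png

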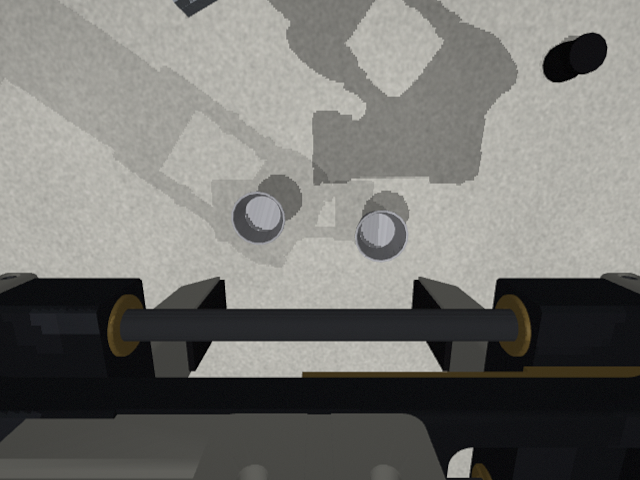

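The wrist view shows the rim of the far cup centred at about (381.5,235.5) and the near one at (259,217.5). Both are within 2–3 px of where they were predicted.

```bash
python3 - <<'E'
from h import *
T=np.load("w0.npy");im=cv2.imread("pics/w0.png")
for (u,v),t in [((381.5,235.5),(466.6,233.5)),((259,217.5),(460.3,288.2))]:
    print(atz("wrist",(u,v),.06,T), tri([ray("wrist",(u,v),T),ray("top",t)]))
E
```

```text
[ 0.5851 -0.2941  0.06  ] (array([ 0.5811, -0.2895,  0.0775]), [np.float64(0.0009378428944793844), np.float64(0.0009378428944795677)])
[ 0.4592 -0.2755  0.06  ] (array([ 0.4569, -0.2777,  0.0552]), [np.float64(0.001979893455410508), np.float64(0.001979893455410428)])
```

drive_effector([
  [1,-0.35,1.75,1.5,0],
  [1,-0.65,3.25,3.5,0],
  [1,-0.65,3.25,5.5,0],
  [1,-0.65,3.25,6,0],
  [1,-0.65,3.25,6,0],
])

```text
t: 3.02
ee_pos: [0.5843, -0.2961, 0.1315]
orientation: [0.0, 0.707, 0.708, 0.0]
ft_force: [0.0, -0.5, 0.8]
grip_width: 1.001
gripper_force: 0.0
```

drive_effector([
  [1,0.05,0,2,0],
  [1,0.05,0,4,0],
  [1,0.05,0,4.825,0],
  [1,0.05,0,4.825,0],
  [0.5,0.05,0,4.825,0],
  [0.5,0.05,0,4.825,0],
  [0.5,0.05,0,4.825,0],
  [0.5,0.05,0,4.825,0],
  [0.5,0.05,0,4.825,0],
], squeeze=15)

```text
t: 4.15
ee_pos: [0.5843, -0.2958, 0.0345]
orientation: [0.0, 0.707, 0.707, -0.0]
ft_force: [-1.0, 0.2, 2.5]
grip_width: 0.594
gripper_force: 15.0
```

drive_effector([
  [0,0,0,0,0],
  [0,0,0,0,0],
  [0,0,0,0,0],
  [0,0,0,0,0],
  [0,0,0,-0.5,0],
  [0,0,0,-1.5,0],
  [0,0,0,-1.5,0],
], squeeze=15)

```text
t: 5.03
ee_pos: [0.5854, -0.2962, 0.0657]
orientation: [0.002, 0.707, 0.707, 0.0]
ft_force: [-0.6, -0.8, -0.9]
grip_width: 0.595
gripper_force: 15.0
```

drive_effector([
  [0,0,0,-2,0],
  [0,1,0,-4.5,0],
  [0,3,-0.25,-6.25,0],
  [0,5.5,-0.5,-6.75,0],
  [0,8,-1,-6.75,0],
  [0,10.5,-1.25,-6.75,0],
  [0,12,-1.25,-6.75,0],
  [0,12,-1.25,-6.75,0],
  [0,12,-1.25,-6.75,0],
])

```text
t: 6.15
ee_pos: [0.5592, -0.0562, 0.1987]
orientation: [-0.0, 0.707, 0.707, -0.0]
ft_force: [0.3, 0.6, -1.4]
grip_width: 0.596
gripper_force: 15.0
```

```bash
python3 - <<'E'
from h import *
T=wristT();im=r.read_camera("wrist");np.save("w1.npy",T)
cv2.imwrite("pics/w1.png",np.clip(im*1.6,0,255).astype(np.uint8))
print(r.observe()["ee_pos"],proj("wrist",(.56,.047,.135),T))
E
```

```text
[ 0.5592 -0.0566  0.1988] [318.0153  94.5345]
```

View pics/w1.png

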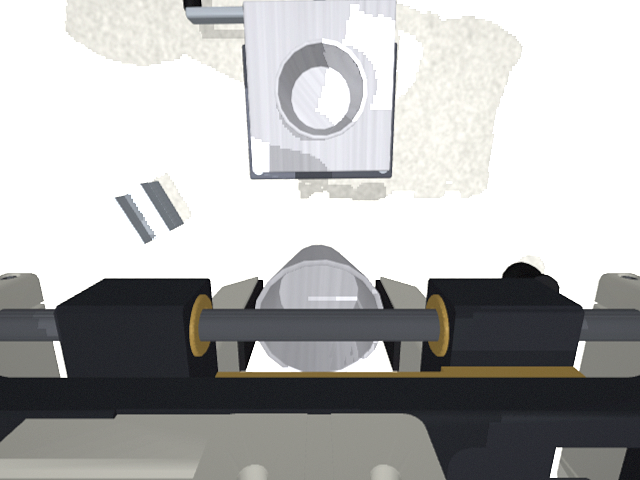

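The wrist view shows the seated rim spanning x 275.5–368 and y 38.5–139.5. The held cup's rim spans x 257–382 and y 262–372, and it hangs centred between the pads. I'll fit circles to both.

```bash
python3 - <<'E'
from h import *
from scipy.optimize import least_squares
T=np.load("w1.npy");a=np.linspace(0,2*np.pi,200)
def ext(p):
    P=np.array([proj("wrist",(p[0]+.028*np.cos(t),p[1]+.028*np.sin(t),p[2]),T) for t in a])
    return np.r_[P.min(0),P.max(0)]
for m,p0 in [((275.5,38.5,368,139.5),(.56,.047,.135)),((257,262,382,372),(.56,-.056,.223))]:
    s=least_squares(lambda p:ext(p)-m,p0,diff_step=1e-4);print("free",s.x,s.fun)
    s=least_squares(lambda p:ext((*p,p0[2]))-m,p0[:2],diff_step=1e-4);print("fixed z",s.x,s.fun)
o=atz("wrist",(322,88.5),.135,T);print(o)
E
```

```text
Traceback (most recent call last):
  File "h.py", line 22, in proj
    m=r.camera_model(n);K=np.array(m["intrinsics"]);T=np.array(m["cam_to_world"]) if T is None else T
ValueError: time passes only in moves, steps and waits
```

```bash
sed -i 's/^from workcell import r$/from workcell import r\nimport functools\nCM=functools.lru_cache(None)(r.camera_model)/; s/m=r\.camera_model(n)/m=CM(n)/' h.py; cat > fit.py <<'E'
from h import *
from scipy.optimize import least_squares
a=np.linspace(0,2*np.pi,200)
def fit(m,p0,T):
    def ext(p):
        P=np.array([proj("wrist",(p[0]+.028*np.cos(t),p[1]+.028*np.sin(t),p[2]),T) for t in a])
        return np.r_[P.min(0),P.max(0)]
    s=least_squares(lambda p:ext(p)-m,p0,diff_step=1e-4);print("free",s.x,s.fun)
    s=least_squares(lambda p:ext((*p,p0[2]))-m,p0[:2],diff_step=1e-4);print("fixed z",s.x,s.fun)
E
python3 - <<'E'
from fit import *
T=np.load("w1.npy")
for m,p0 in [((275.5,38.5,368,139.5),(.56,.047,.135)),((257,262,382,372),(.56,-.056,.223))]: fit(m,p0,T)
E
```

```text
free [0.5622 0.0497 0.1314] [-0.2383  0.2129  0.2382 -0.228 ]
fixed z [0.5622 0.049 ] [-0.9841 -0.5104  0.9842  0.6548]
free [ 0.5609 -0.0602  0.2128] [ 1.024  -1.073  -1.0246  1.1749]
fixed z [ 0.5609 -0.0555] [-3.6314 -4.617   3.6254  6.0403]
```

drive_effector([
  [0,2.5,0.05,0,0],
  [0,4.5,0.05,0,0],
  [0,5.175,0.06,0,0],
  [0,5.175,0.06,0,0],
  [0,5.175,0.06,1,0],
  [0,5.175,0.06,1.75,0],
  [0,5.175,0.06,2.25,0],
  [0,5.175,0.06,2.5,0],
  [0,5.175,0.06,2.5,0],
])

```text
t: 7.32
ee_pos: [0.5603, 0.0476, 0.1491]
orientation: [-0.0, 0.707, 0.707, -0.0]
ft_force: [-0.3, 1.3, -1.2]
grip_width: 0.599
gripper_force: 15.0
```

In the tool's units: 0.009 m is 0.45, 0.008 m is 0.4.

drive_effector([
  [0,0,0,0.15,0],
  [0,0,0,0.3,0],
  [0,0,0,0.4,0],
  [0,0,0,0.45,0],
  [0,0,0,0.45,0],
])

```text
t: 7.95
ee_pos: [0.5603, 0.0478, 0.1402]
orientation: [-0.0, 0.707, 0.707, 0.0]
ft_force: [-0.7, -1.0, -0.8]
grip_width: 0.593
gripper_force: 15.0
```

In the tool's units: 0.001 m is 0.05.

drive_effector([
  [0,0,0,0.05,0],
  [0,0,0,0.05,0],
])

```text
t: 8.2
ee_pos: [0.5605, 0.0476, 0.1398]
orientation: [0.0, 0.707, 0.707, 0.0]
ft_force: [-1.7, -1.2, 4.1]
grip_width: 0.597
gripper_force: 15.0
```

drive_effector([
  [0,0,0,0.05,0],
  [0,0,0,0.05,0],
])

```text
t: 8.45
ee_pos: [0.5608, 0.0475, 0.1395]
orientation: [0.001, 0.707, 0.707, 0.0]
ft_force: [-2.8, -0.5, 8.8]
grip_width: 0.593
gripper_force: 15.0
```

In the tool's units: -0.001 m is -0.05.

drive_effector([
  [0.62,0,0,-0.05,0],
  [0.7,0,0,-0.05,0],
  [0.85,0,0,-0.05,0],
  [0.9,0,0,-0.05,0],
  [0.9,0,0,-0.05,0],
])

```text
t: 9.07
ee_pos: [0.5603, 0.0478, 0.1391]
orientation: [-0.0, 0.707, 0.707, -0.0]
ft_force: [0.2, -0.0, 0.2]
grip_width: 0.897
gripper_force: 0.0
```

drive_effector([
  [0.9,0,0,-1.5,0],
  [0.95,0,0,-3.5,0],
  [1,0,0,-5,0],
  [1,-3,0,-5,0],
  [1,-5.5,0,-5,0],
  [1,-5.5,0,-5,0],
  [1,-5.5,0,-5,0],
])

```text
t: 9.95
ee_pos: [0.5603, -0.062, 0.2391]
orientation: [-0.0, 0.707, 0.707, 0.0]
ft_force: [0.3, -0.3, -0.1]
grip_width: 1.0
gripper_force: 0.0
```

```bash
python3 - <<'E'
from h import *
T=wristT();im=r.read_camera("wrist");np.save("w2.npy",T)
cv2.imwrite("pics/w2.png",np.clip(im*1.3,0,255).astype(np.uint8)[:300,130:530])
print(r.observe()["ee_pos"])
E
```

```text
[ 0.5603 -0.0614  0.2391]
```

View pics/w2.png

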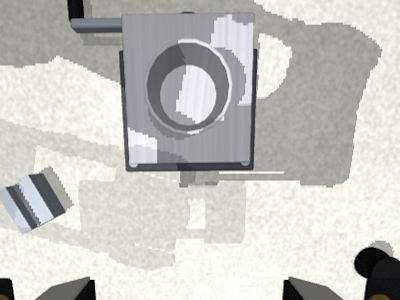

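The wrist view shows the first cup nested upright in the seated cup. Its rim spans about x 145–233 and y 38–135 in the crop, and the table is undisturbed. Next I'll get the second cup at (0.458,-0.276): from here that is dx -0.215, dy -0.102.

```bash
python3 - <<'E'
from fit import *
fit((275.5,38.5,362.5,134.5),(.56,.048,.165),np.load("w2.npy"))
E
```

```text
free [0.5618 0.0478 0.1584] [-0.4361  0.3902  0.4363 -0.4162]
fixed z [0.5618 0.0465] [-1.6801 -0.8248  1.6806  1.0524]
```

drive_effector([
  [1,-2.5,-1.25,0,0],
  [1,-5,-2.5,0,0],
  [1,-7.5,-3.5,0,0],
  [1,-9.75,-4.5,0,0],
  [1,-10.75,-5.1,2,0],
  [1,-10.75,-5.1,4.5,0],
  [1,-10.75,-5.1,6,0],
  [1,-10.75,-5.1,6,0],
])

```text
t: 11.0
ee_pos: [0.4579, -0.2753, 0.1173]
orientation: [-0.003, 0.706, 0.708, -0.0]
ft_force: [0.1, 0.5, -0.0]
grip_width: 1.001
gripper_force: 0.0
```

In the tool's units: 0.083 m is 4.15, 0.07 m is 3.5.

drive_effector([
  [1,0,0,2,0],
  [1,0,0,3.5,0],
  [1,0,0,4.15,0],
  [1,0,0,4.15,0],
  [0.5,0,0,4.15,0],
  [0.5,0,0,4.15,0],
  [0.5,0,0,4.15,0],
  [0.5,0,0,4.15,0],
  [0.5,0,0,4.15,0],
], squeeze=15)

```text
t: 12.12
ee_pos: [0.4585, -0.2774, 0.0364]
orientation: [0.0, 0.707, 0.707, 0.0]
ft_force: [-0.8, -0.1, 2.8]
grip_width: 0.58
gripper_force: 15.1
```

drive_effector([
  [0,0,0,0,0],
  [0,0,0,0,0],
], squeeze=15)

```text
t: 12.38
ee_pos: [0.4585, -0.2773, 0.0364]
orientation: [0.0, 0.707, 0.707, 0.0]
ft_force: [-1.9, -0.4, 4.3]
grip_width: 0.58
gripper_force: 15.1
```

drive_effector([
  [0,0,0,-0.5,0],
  [0,0,0,-2,0],
  [0,0,0,-4.5,0],
  [0,0,0,-7.5,0],
  [0,0,0,-9.75,0],
  [0,0,0,-9.75,0],
  [0,0,0,-9.75,0],
], squeeze=15)

```text
t: 13.25
ee_pos: [0.458, -0.2768, 0.2304]
orientation: [-0.001, 0.707, 0.707, 0.0]
ft_force: [0.5, 1.2, -0.4]
grip_width: 0.585
gripper_force: 15.1
```

In the tool's units: 0.215 m is 10.75, 0.21 m is 10.5.

drive_effector([
  [0,2.5,1,0,0],
  [0,5,2.25,0,0],
  [0,7,3.5,0,0],
  [0,9,4.5,0,0],
  [0,10.5,5.1,0,0],
  [0,10.75,5.1,0,0],
  [0,10.75,5.1,0,0],
  [0,10.75,5.1,0,0],
])

```text
t: 14.25
ee_pos: [0.5599, -0.0632, 0.2307]
orientation: [-0.0, 0.707, 0.707, -0.0]
ft_force: [-0.3, -0.7, -1.1]
grip_width: 0.583
gripper_force: 15.1
```

```bash
python3 - <<'E'
from h import *
T=wristT();im=r.read_camera("wrist");np.save("w3.npy",T)
im=np.clip(im*1.4,0,255).astype(np.uint8)[:400,170:470];o=cv2.imread("pics/w1.png")[:400,170:470]
cv2.imwrite("pics/w3.png",np.hstack([im,o]))
print(r.observe()["ee_pos"])
E
```

```text
[ 0.56   -0.0633  0.2309]
```

View pics/w3.png

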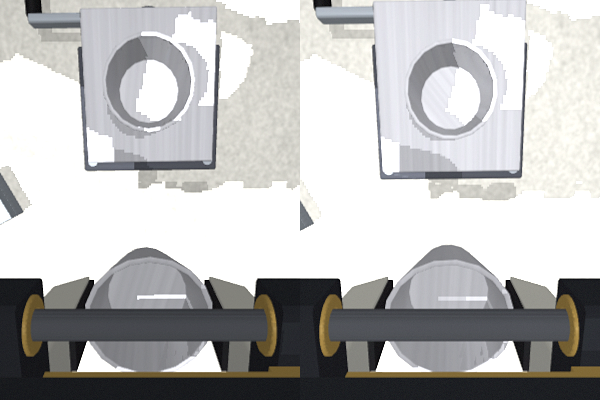

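The two held-cup views (left now, right first cup) match to within about 3 px. The cup hangs centred between the pads and the nested target sits where expected.

In the tool's units: 0.0005 m is 0.025, 0.1108 m is 5.54.

drive_effector([
  [0,2.5,0.015,0,0],
  [0,4.75,0.025,0,0],
  [0,5.54,0.025,0,0],
  [0,5.54,0.025,0,0],
  [0,5.54,0.025,1,0],
  [0,5.54,0.025,1.75,0],
  [0,5.54,0.025,2.25,0],
  [0,5.54,0.025,2.5,0],
  [0,5.54,0.025,2.5,0],
])

```text
t: 15.42
ee_pos: [0.5609, 0.0483, 0.1811]
orientation: [-0.0, 0.707, 0.707, -0.0]
ft_force: [-0.1, -0.7, -1.0]
grip_width: 0.581
gripper_force: 15.0
```

drive_effector([
  [0,0,0,0.15,0],
  [0,0,0,0.3,0],
  [0,0,0,0.4,0],
  [0,0,0,0.4,0],
])

```text
t: 15.92
ee_pos: [0.5608, 0.0486, 0.1731]
orientation: [-0.0, 0.707, 0.707, -0.0]
ft_force: [-0.7, 0.9, -1.3]
grip_width: 0.583
gripper_force: 15.0
```

In the tool's units: 0.001 m is 0.05.

drive_effector([
  [0,0,0,0.05,0],
  [0,0,0,0.05,0],
])

```text
t: 16.18
ee_pos: [0.5608, 0.0486, 0.1722]
orientation: [-0.0, 0.707, 0.707, 0.0]
ft_force: [0.1, 0.2, -0.9]
grip_width: 0.581
gripper_force: 15.0
```

drive_effector([
  [0,0,0,0.05,0],
  [0,0,0,0.05,0],
])

```text
t: 16.42
ee_pos: [0.561, 0.0485, 0.1714]
orientation: [0.0, 0.707, 0.707, 0.0]
ft_force: [-0.0, 0.2, -1.1]
grip_width: 0.586
gripper_force: 15.0
```

drive_effector([
  [0,0,0,0.05,0],
  [0,0,0,0.05,0],
])

```text
t: 16.68
ee_pos: [0.5615, 0.0485, 0.1711]
orientation: [0.001, 0.707, 0.707, 0.001]
ft_force: [-0.9, -0.3, 5.2]
grip_width: 0.585
gripper_force: 15.0
```

drive_effector([
  [0,0,0,0.05,0],
  [0,0,0,0.05,0],
])

```text
t: 16.92
ee_pos: [0.5619, 0.0485, 0.1709]
orientation: [0.001, 0.707, 0.707, 0.001]
ft_force: [-0.7, -0.7, 9.5]
grip_width: 0.581
gripper_force: 15.0
```

In the tool's units: -0.002 m is -0.1.

drive_effector([
  [0.62,0,0,-0.1,0],
  [0.7,0,0,-0.1,0],
  [0.85,0,0,-0.1,0],
  [0.9,0,0,-0.1,0],
  [0.9,0,0,-0.1,0],
])

```text
t: 17.55
ee_pos: [0.5608, 0.0486, 0.1711]
orientation: [-0.0, 0.707, 0.707, -0.0]
ft_force: [0.4, 0.6, -0.3]
grip_width: 0.894
gripper_force: 0.0
```

drive_effector([
  [0.9,0,0,-1.5,0],
  [0.95,0,0,-3.5,0],
  [1,0,0,-5.5,0],
  [1,-2.5,0,-6,0],
  [1,-5,0,-6,0],
  [1,-5,0,-6,0],
  [1,-5,0,-6,0],
])

```text
t: 18.42
ee_pos: [0.5608, -0.0512, 0.291]
orientation: [-0.0, 0.707, 0.707, 0.0]
ft_force: [-0.5, 0.3, -0.5]
grip_width: 1.004
gripper_force: 0.0
```

```bash
python3 - <<'E'
from h import *
T=wristT();im=r.read_camera("wrist");np.save("w4.npy",T);t=r.read_camera("top");cv2.imwrite("pics/top1.png",t)
a=np.clip(im*1.4,0,255).astype(np.uint8)[:300,150:450]
b=np.clip(cv2.resize(t[210:310,250:350],None,fx=4,fy=4,interpolation=2)*1.7,0,255).astype(np.uint8)
a=np.vstack([a,np.zeros((100,300,3),np.uint8)]);cv2.imwrite("pics/w4.png",np.hstack([a,b]))
print(r.observe()["ee_pos"])
E
```

```text
[ 0.5608 -0.0504  0.2911]
```

View pics/w4.png

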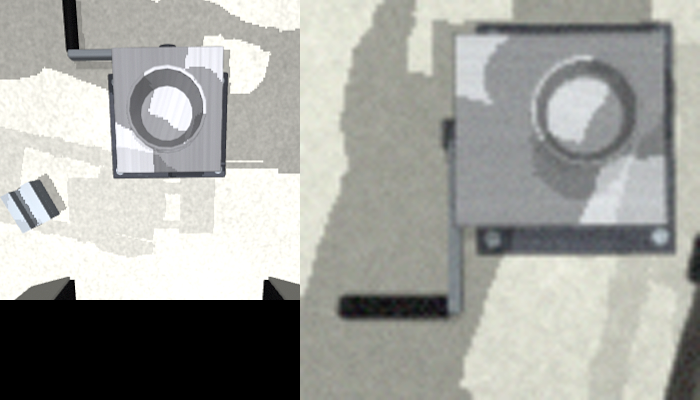

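The stack is upright. The wrist view has the bar/arm junction at about (221,53), and the top view has it at (287.5,286.7). I'll triangulate it.

```bash
python3 - <<'E'
from fit import *
T=np.load("w4.npy")
print(tri([ray("wrist",(221,52),T),ray("top",(288,286.7))]))
print(atz("wrist",(221,52),.045,T),atz("wrist",(219.5,20),.045,T),atz("top",(275,286.7),.045))
fit((150+130,65.5,150+205,152),(.56,.048,.195),T)
E
```

```text
(array([0.4584, 0.1201, 0.0472]), [np.float64(0.0018039419459959824), np.float64(0.0018039419459960641)])
[0.459 0.122 0.045] [0.4596 0.1518 0.045 ] [0.457  0.1489 0.045 ]
free [0.5612 0.0484 0.185 ] [-1.6137  1.4694  1.6128 -1.5564]
fixed z [0.5613 0.0471] [-3.1566 -0.0316  3.1544  0.2234]
```

drive_effector([
  [1,1.5,-2.5,0,0],
  [1,3.5,-4.75,0,0],
  [1,6,-5.165,0,0],
  [1,8.5,-5.165,0,0],
  [1,10.55,-5.165,0,0],
  [0.6,10.55,-5.165,2,0],
  [0.6,10.55,-5.165,5,0],
  [0.6,10.55,-5.165,7,0],
  [0.6,10.55,-5.165,7,0],
])

```text
t: 19.65
ee_pos: [0.4553, 0.1601, 0.1491]
orientation: [-0.002, 0.706, 0.708, -0.003]
ft_force: [0.3, 1.4, 0.8]
grip_width: 0.624
gripper_force: 0.0
```

In the tool's units: 0.124 m is 6.2, 0.001 m is 0.05.

drive_effector([
  [0.6,0,0.05,2,0],
  [0.6,0,0.05,4,0],
  [0.6,0,0.05,5.5,0],
  [0.6,0,0.05,6.2,0],
  [0.6,0,0.05,6.2,0],
  [0.6,0,0.05,6.2,0],
])

```text
t: 20.4
ee_pos: [0.4597, 0.1599, 0.0287]
orientation: [0.001, 0.707, 0.707, 0.001]
ft_force: [0.3, -0.0, 0.6]
grip_width: 0.599
gripper_force: 0.0
```

drive_effector([
  [0,0,0,0,0],
  [0,0,0,0,0],
  [0,0,0,0,0],
  [0,0,0,0,0],
  [0,0,0,0,0],
  [0,0,0,0,0],
], squeeze=20)

```text
t: 21.15
ee_pos: [0.4587, 0.1596, 0.0273]
orientation: [0.0, 0.707, 0.707, 0.0]
ft_force: [0.3, -1.1, -0.8]
grip_width: 0.145
gripper_force: 20.0
```

drive_effector([
  [0,0,0.015,-0.4,0],
  [0,0,0.065,-0.795,0],
  [0,0,0.145,-1.19,0],
  [0,0,0.255,-1.575,0],
  [0,0,0.395,-1.945,0],
  [0,0,0.565,-2.31,0],
  [0,0,0.765,-2.655,0],
  [0,0,0.99,-2.985,0],
  [0,0,1.24,-3.295,0],
  [0,0,1.515,-3.585,0],
], squeeze=20)

```text
t: 22.4
ee_pos: [0.4844, 0.1599, 0.0989]
orientation: [-0.003, 0.707, 0.707, -0.004]
ft_force: [-16.2, 2.2, 6.4]
grip_width: 0.148
gripper_force: 20.0
```

drive_effector([
  [0,0,0,0,0],
  [0,0,0,0,0],
  [0,0,0,0,0],
], squeeze=20)

```text
t: 22.78
ee_pos: [0.4846, 0.1598, 0.0992]
orientation: [-0.003, 0.707, 0.707, -0.003]
ft_force: [-15.5, 2.5, 7.3]
grip_width: 0.142
gripper_force: 20.0
```

```bash
python3 - <<'E'
from h import *
o=r.observe();print(o["ft_force"],o["torque"],o["ee_pos"])
im=r.read_camera("scene");s=cv2.resize(im[190:310,230:350],None,fx=4,fy=4,interpolation=2)
t=r.read_camera("wrist")[0:400:,100:420]
s=np.vstack([s,np.zeros((0,480,3),np.uint8)]);t=np.vstack([t,np.zeros((80,320,3),np.uint8)])
cv2.imwrite("pics/f.png",np.clip(np.hstack([s,t])*1.5,0,255).astype(np.uint8))
E
```

```text
[-15.4817   2.4599   7.2899] [0.2821 2.7051 0.0417] [0.4846 0.1598 0.0992]
```

View pics/f.png

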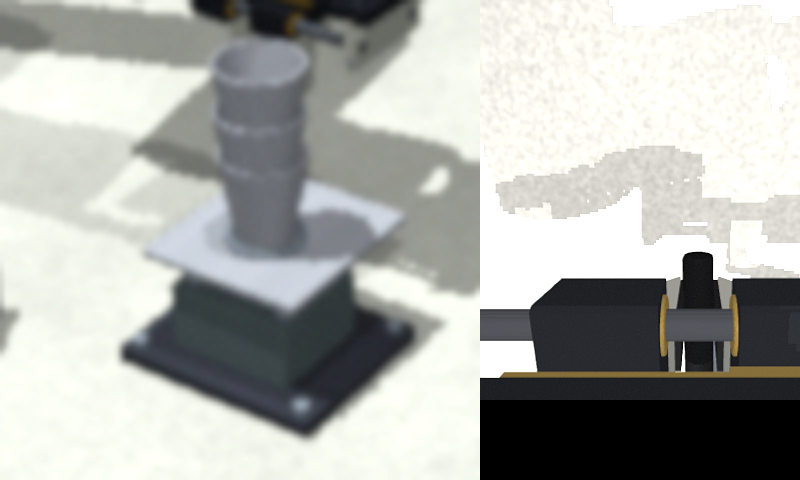

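The scene view shows all three cups upright on the raised table, and the wrist view shows the bar gripped between the pads. The 15 N sideways force comes from my arc running slightly too far in x, so I'll ease x back as I continue.

drive_effector([
  [0,0,-0.15,0,0],
  [0,0,-0.15,0,0],
])

```text
t: 23.12
ee_pos: [0.4844, 0.1598, 0.0991]
orientation: [-0.001, 0.707, 0.707, -0.001]
ft_force: [-7.4, 2.1, -1.5]
grip_width: 0.147
gripper_force: 20.0
```

drive_effector([
  [0,0,0.2,-0.175,0],
  [0,0,0.375,-0.33,0],
  [0,0,0.575,-0.48,0],
  [0,0,0.785,-0.62,0],
  [0,0,0.785,-0.62,0],
], squeeze=20)

```text
t: 23.75
ee_pos: [0.4979, 0.16, 0.1124]
orientation: [-0.003, 0.707, 0.707, -0.003]
ft_force: [-17.4, 2.9, 14.2]
grip_width: 0.145
gripper_force: 20.0
```

The manual's scale: shifts go in units of 20 mm. Converting my numbers, 0.0162 m is 0.81, -0.0133 m is -0.665.

drive_effector([
  [0,0,0.15,-0.225,0],
  [0,0,0.36,-0.435,0],
  [0,0,0.585,-0.55,0],
  [0,0,0.81,-0.665,0],
  [0,0,0.81,-0.665,0],
], squeeze=30)

```text
t: 24.38
ee_pos: [0.5165, 0.1602, 0.1254]
orientation: [-0.001, 0.707, 0.707, -0.001]
ft_force: [-8.6, 3.1, 4.5]
grip_width: 0.144
gripper_force: 30.0
```

drive_effector([
  [0,0,0.25,-0.1,0],
  [0,0,0.465,-0.18,0],
  [0,0,0.7,-0.25,0],
  [0,0,0.945,-0.315,0],
  [0,0,0.945,-0.315,0],
], squeeze=30)

```text
t: 25.0
ee_pos: [0.5362, 0.16, 0.1323]
orientation: [-0.001, 0.707, 0.707, 0.0]
ft_force: [-6.6, 2.0, 6.0]
grip_width: 0.139
gripper_force: 30.0
```

Forces are low now. I'll fit the circle to the measured points to find the top.

```bash
python3 - <<'E'
import numpy as np
from scipy.optimize import least_squares
P=np.array([[.4845,.0991],[.4979,.1124],[.5165,.1254],[.5362,.1323]])
s=least_squares(lambda c:np.hypot(*(P-c).T)-.1,(.56,.03));c=s.x
print(c,s.fun,np.arctan2(P[:,1]-c[1],c[0]-P[:,0]))
E
```

```text
[0.56200291 0.03590547] [ 1.25263420e-06 -1.97208984e-04  3.98140695e-04 -2.11741714e-04] [0.68405051 0.87330648 1.10041678 1.30924789]
```

drive_effector([
  [0,0,0.3,-0.1,0],
  [0,0,0.6,-0.175,0],
  [0,0,0.9,-0.225,0],
  [0,0,1.275,-0.25,0],
  [0,0,1.275,-0.25,0],
  [0,0,1.275,-0.25,0],
  [0,0,1.275,-0.25,0],
], squeeze=30)

```text
t: 25.88
ee_pos: [0.5615, 0.1602, 0.1367]
orientation: [-0.001, 0.707, 0.707, 0.0]
ft_force: [-4.7, 3.0, 0.1]
grip_width: 0.139
gripper_force: 30.0
```

```bash
python3 - <<'E'
from h import *
o=r.observe();p=o["ee_pos"];print(p,o["ft_force"],np.arctan2(p[2]-.0359,.562-p[0]))
# table lift: vertical shift of table/stack in scene view between the pictures
im=r.read_camera("scene");cv2.imwrite("pics/f2.png",im)
a=cv2.imread("pics/scene0.png")
for box in [(262,240,60,20)]:
    x,y,w,h=258,243,72,14
    tm=a[y:y+h,x:x+w];m=cv2.matchTemplate(im[y-15:y+h+15,x-10:x+w+10],tm,cv2.TM_CCOEFF_NORMED)
    _,v,_,l=cv2.minMaxLoc(m);print(v,l[0]-10,l[1]-15)
print(proj("scene",(.56,.05,.075))-proj("scene",(.56,.05,.087)))
E
```

```text
[0.5615 0.1602 0.1367] [-4.707   2.9709  0.0639] 1.5662868033152593
0.833069920539856 0 -4
[0.0968 4.213 ]
```

drive_effector([
  [0,0,0,0,0],
  [0,0,0,0,0],
  [0,0,0,0,0],
  [0,0,0,0,0],
], squeeze=30)

```text
t: 26.42
ee_pos: [0.5615, 0.1602, 0.1367]
orientation: [-0.001, 0.707, 0.707, 0.0]
ft_force: [-5.1, 3.7, 1.9]
grip_width: 0.143
gripper_force: 30.0
```

```bash
python3 -c "
from workcell import r
print(r.close_job())"
```

```text
the job is handed in; nothing more can be done
None
```

I nested both loose cups in the seated cup and handed the job in at 26.4 s with the gripper holding the lever about straight up (1.57 rad, table up about 12 mm); the stack was upright when last seen mid-lift (about 0.7 rad), I didn't view it again at the top, and no verdict came back.

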